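Check weight onto the counting scale

ROBOT

A 7-joint arm with a two-finger parallel gripper is mounted at the origin on the work surface. World frame = base frame: x ahead of the robot, y to its left, z up, the work surface at z = 0. Lengths are in m, angles in rad, forces in N, time in s.
With the tool pointing down it reaches from about 0.425 to 0.925 m from the base axis. Payload 6.8 kg.
Tool frame: the origin (TCP) lies midway between the tips of the shut fingers; the grasp point (between the pads) lies 19 mm behind it; z points along the fingers, y is the line along which they close (so a half turn about z gives the same grasp; the last joint's range is limited). The gripper opens to 85 mm and grips with 20 to 120 N. Pads are 22 mm wide; open, the fingers measure 114 mm over their backs; the gripper's body (76 mm by 85 mm) begins 54 mm behind the grasp point. The pads swing forward as they close: fully open they stand 13 mm farther back than shut.
Start: joints at [1.047, 0.477, 0.022, 1.555, -0.011, 1.109, -0.083], TCP at [0.273, -0.617, 0.231] pointing down, gripper open.
Joint ranges: [-2.96, 2.96], [-0.34, 2.1], [-1.41, 1.46], [0.24, 2.44], [-1.37, 4.51], [0.17, 1.92], [-2.96, 2.96]. Speed limits (rad/s): [2.39, 2.39, 3.14, 3.14, 3.14, 3.14, 3.14].

INTERFACE

Orientations are given as a rotation vector (axis times angle).
In Python, from bench import r gives the robot as it stands. The module is installed in compiled form; this text tells all that it offers.
- The arm moves only by the tool apply_moves, never from a script. Its argument "rows" is a list of rows, each a list of 6 numbers: the shift along the tool's x, y, z scaled (see below), then the turn, a rotation vector about the tool's x, y, z scaled (see below). A call has 1 to 5 rows; each row is the pose to reach, as a shift and turn from the pose commanded when the call began, along the tool's axes at that moment; what a row does not reach only later rows make up. The controller multiplies each number of a shift by 0.25 m and each number of a turn by 90 degrees. A row lasts 1/8 s, in which the tool goes at most 62.5 mm and 10.7 degrees, less where a joint would pass 70% of its speed; a pose out of reach is approached as far as the arm can. A call with a number of a shift or a turn outside -1 to 1 is refused whole. A call with a gripper value outside its range is refused whole. "claw" is the opening, from 0 (shut) to 1 (fully open), set as the call begins (left out, the last holds). The fingers move at their own pace and stop on an object; "newtons" is the grip in N (left out, the last holds). Time passes only in rows, so rows that repeat a pose let the fingers close. It gives the time, the measured TCP pose, the force, the opening and the grip force at its end, in the units of the state.
- r.get_obs(): the state, without advancing time (a new reading comes with each control period).
- r.grab_frame(name): name is "scene" or "top"; returns a dict with "pixels" (480x640x3 uint8, red, green, blue), "intrinsics" (3x3 intrinsics, pixels), "eye" and "attitude" of the camera in the world. Camera axes: x right, y up, looking along -z (the intrinsics and any distortion apply to the point x, -y, -z); pixel columns grow to the right and rows downward; lengths in m; the calibration is good to about 2 mm. A picture is of the moment at which its call begins. There is no depth.
- r.hand_in(): hands the job in; it is judged then, once.
Trained networks look in a picture, given as the dict that the camera call returned (one of the last four; its "shot" number tells which), for a name from the list of things; names that differ only in an ending like _2 or _b are one class to them, and where a whole thing is asked for, a point or a joint stands for the part that bears it (a point fixed in the world has none). Each returns a list of dicts, best first, with "conf" (0 to 1); they miss things now and then, are a little off and sometimes report something else, mostly with a low value. They report only what shows in the picture. A call takes as long as a camera call. They do not tell look-alikes from the thing itself.
- r.search_frame(picture, thing): "rect" ([left, top, width, height] in pixels, round what is visible of it).
- r.outline_of(picture, thing): "pixels" (480x640 bool, what is visible of it) and "rect" ([left, top, width, height] in pixels, round what is visible of it).
- r.landmark_of(picture, thing): "point" ([column, row] in pixels: a listed point, or the origin of a listed thing).
The state is a dict: "clock": time; "joints": joint angles; "qvel": joint speeds; "tau": joint torques, N m; "tcp_pos": TCP position; "orientation": TCP orientation; "contact_force": force on the tool from outside, world axes, zero at the start; "moment": the same for the moment, N m; "grip_width": finger opening in m; "gripper_force": force on a finger pad.
Only numpy, scipy, OpenCV 4.12 (cv2) and the standard library are available. Lean on these libraries where they do the work, as an engineer would, in place of code of your own. Each camera call takes 0.05 s, during which the arm holds its last target. There are 200 camera calls.

TASK

Check the counting scale: take the steel check weight lying in its case, stand it upright, knob up, on the rubber mat and let go of it, then take it again and set it upright on the scale's pan, wholly inside the black ring. Lower it slowly until the sprung pan carries it before you let go, so that the pan never drops suddenly, do not press the pan well past where the weight itself takes it, and leave the other things on the bench where they are.

Things in the scene. Friction and masses are not known exactly. Their poses are not given: they have to be found in the camera images.
- weight_center (a point): Loose steel check weight, 110 mm long, about 0.75 kg (+-15%): body 38 mm diameter x 72 mm, neck 18 mm x 16 mm, knob 32 mm diameter x 22 mm at the end. This point: on its axis, 55 mm from the flat base, inside the body; z axis points from base to knob. It starts lying on its side in the case, axis level, 45 mm above the bench, knob roughly away from the robot.
- weight_base (a point): Centre of the check weight's flat base (same axes as weight_center).
- weight_knob (a point): Centre of the check weight's knob, 99 mm from the base (same axes).
- case: Fixed low wooden tray with blue lining, 210 x 110 x 10 mm. The check weight lies on its two thin black rails; rails and end stop are only 28 mm wide, so fingers pass down both sides of the weight's body. Two small brass weights stand at its near end. Origin: centre of its underside; x along its length, the way the knob points.
- mat_top (a point): Centre of the upper face of the fixed square black rubber set-down mat, 130 x 130 mm, 5 mm thick, lying on the bench.
- scale: Fixed white counting scale, 230 x 180 mm, grey panel on its near (-x) side. Origin: centre of its underside on the bench. A clear round draught shield (inner diameter 152 mm, rim 138 mm above the bench, open on top) stands around the pan, so the pan is reached only from above; both are centred 28 mm to +x of the origin.
- pan_center (a point): Centre of the top face of the scale's round steel pan (116 mm diameter), 80 mm above the bench when empty. A black ring of 56 mm inside diameter is printed around the centre. The pan is on a damped spring (0.7 N per mm): it sinks 9 to 12 mm under the check weight; its stop is at 22 mm. The point moves with the pan.
- pan (a joint): How far the pan has sunk (m): 0 empty, 0.022 at its stop.
- brass_a: Bystander: small brass weight, 28 mm diameter, 50 mm high, standing in the near end of the case. Origin at its underside.
- brass_b: Bystander: smaller brass weight, 22 mm diameter, 43 mm high, standing in the near end of the case. Origin at its underside.
- tape_roll: Bystander: orange roll, 90 mm diameter, 25 mm high, lying about 125 mm beyond the mat's centre. Origin at its underside.
- driver: Bystander: screwdriver 160 mm long lying crosswise about 115 mm on the robot's side of the mat's centre.
Mind the look-alikes: they are no part of the job. There is more than one size of the part that bears weight_center; the job needs the middle-sized. Of the things like the part that bears mat_top, leave any that is white; of the rest the smaller one is meant.

How it is judged:
On the way:
1. the check weight stands upright on the mat, knob up, let go (linear speed of weight below 0.02 m/s and angular speed of weight below 0.2 rad/s and contact force between the fingers and weight below 0.05 N and angle between weight_center's own z axis and vertical below 0.06 rad and horizontal distance between weight_base and mat_top below 0.055 m and z of weight_base in the frame of mat_top between -0.004 and 0.004 m), for 0.2 s.
At the end, for the whole second after the job is handed in: The check weight stands upright (within 0.06 rad), knob up, on the scale's pan, its base centre within 9 mm of the pan's centre (wholly inside the printed ring), at rest and released, the pan carrying it (linear speed of weight below 0.02 m/s and angular speed of weight below 0.2 rad/s and contact force between the fingers and weight below 0.05 N and angle between weight_center's own z axis and vertical below 0.06 rad and horizontal distance between weight_base and pan_center below 0.009 m and z of weight_base in the frame of pan_center between -0.004 and 0.004 m and value of joint pan above 0.006 m); the robot touches nothing.
It fails at once if the pan is pressed or knocked down more than 17 mm (value of joint pan above 0.017 m).
It fails at once if the check weight strikes the pan with more than 30 N (contact force between weight and pan above 30 N).
It fails at once if the pan drops suddenly, faster than 0.12 m/s (weight dropped, thumped, or let go before the pan carries it) (velocity of joint pan above 0.12 m/s).
It fails at once if one of the other things on the bench is moved more than 25 mm (distance of any of brass_a, brass_b, tape_roll, driver from where it was at the start of the episode above 0.025 m).
It also fails if it takes over 64 s, if anything falls off the work surface, if the arm or the gripper's body presses on something with over 40 N, if the wrist force passes 120 N, or if a joint passes its speed limit or range.

## Working session

There is one attempt and no reset: what is moved stays moved. The work goes in short steps, Python scripts to look and compute and a tool call to move; the robot and the scene stay as the last step left them, time stands still between calls to the robot, and variables do not carry over. Pictures are saved under pics/ and viewed, at most 10 in all, crops included, and the job is handed in when it is done.

Besides the shell and the picture viewer there is one more tool, called after ">>>" as name([rows], argument=value, ...), one row to a line, values as JSON. apply_moves: Moves the arm, as the interface text tells. Its arguments: {"type":"object","properties":{"rows":{"type":"array","items":{"type":"array","items":{"type":"number"}}},"claw":{"type":"number"},"newtons":{"type":"number"}},"required":["rows"]}

```bash
mkdir -p pics
cat > h.py <<'E'
import numpy as np, cv2
from scipy.spatial.transform import Rotation as R
from bench import r
def rot(a):
    a=np.array(a,float)
    if a.shape==(3,3): return a
    return R.from_rotvec(a).as_matrix() if a.size==3 else R.from_quat(a).as_matrix()
def ray(p,uv):
    K=np.array(p["intrinsics"]);u=np.linalg.solve(K,[uv[0],uv[1],1.])
    return np.array(p["eye"]),rot(p["attitude"])@np.array([u[0],-u[1],-u[2]])
def onz(p,uv,z):
    e,d=ray(p,uv);return e+d*(z-e[2])/d[2]
def proj(p,X):
    c=rot(p["attitude"]).T@(np.array(X)-p["eye"]);k=np.array(p["intrinsics"])@[c[0],-c[1],-c[2]];return k[:2]/k[2]
def save(p,n): cv2.imwrite("pics/"+n,np.ascontiguousarray(p["pixels"][:,:,::-1]))
E
python3 - <<'E'
from h import *
np.set_printoptions(precision=3,suppress=True)
o=r.get_obs();print(o)
for n in("scene","top"):
    p=r.grab_frame(n);save(p,n+"1.png");print(n,{k:v for k,v in p.items() if k!="pixels"})
    for t,z in(("weight_center",.045),("weight_base",.045),("weight_knob",.045),("mat_top",.005),("pan_center",.08),("case",0),("scale",0),("brass_a",.01),("tape_roll",0),("driver",.01)):
        for q in r.landmark_of(p,t)[:4]: print(t,round(q["conf"],2),np.array(q["point"]),onz(p,q["point"],z))
E
```

```text
{'clock': 0.0, 'joints': array([ 1.047,  0.478,  0.022,  1.556, -0.012,  1.109, -0.083]), 'qvel': array([ 0.001, -0.001,  0.   ,  0.001,  0.001, -0.001,  0.001]), 'tau': array([ -0.   , -59.647,   1.607, -28.12 ,   0.012,   0.009,   0.   ]), 'tcp_pos': array([ 0.272, -0.617,  0.23 ]), 'orientation': array([-3.072, -0.648,  0.001]), 'contact_force': array([-0.063, -0.056, -0.076]), 'moment': array([0.003, 0.002, 0.048]), 'gripper_force': 0.0, 'grip_width': 0.08515052578832101}
scene {'intrinsics': array([[455.758,   0.   , 318.351],
       [  0.   , 455.758, 244.045],
       [  0.   ,   0.   ,   1.   ]]), 'eye': array([ 0.995, -0.309,  0.771]), 'attitude': array([0.598, 0.353, 1.048]), 'shot': 1}
weight_center 0.96 [120.8 296.9] [ 0.439 -0.423  0.045]
weight_center 0.94 [228.4 348.9] [ 0.628 -0.284  0.045]
weight_center 0.84 [156.8 374.2] [ 0.615 -0.405  0.045]
weight_center 0.46 [219.3 320.7] [ 0.569 -0.279  0.045]
weight_base 0.71 [138.  270.8] [ 0.395 -0.38   0.045]
weight_base 0.63 [134.9 390.9] [ 0.626 -0.443  0.045]
weight_base 0.47 [232.2 347.9] [ 0.629 -0.278  0.045]
weight_kn
[... 1273 characters left out ...]
.266  0.045]
weight_knob 0.73 [458.  264.8] [ 0.465 -0.448  0.045]
weight_knob 0.63 [389.2 188.4] [ 0.671 -0.279  0.045]
mat_top 0.81 [194.9 334.1] [0.299 0.231 0.005]
mat_top 0.75 [281.3 245.5] [0.528 0.008 0.005]
mat_top 0.72 [378.2 252.5] [ 0.506 -0.249  0.005]
mat_top 0.68 [359.9 323.1] [ 0.322 -0.195  0.005]
pan_center 0.88 [174.7 221.5] [0.579 0.272 0.08 ]
case 0.85 [384.6 220.6] [ 0.594 -0.271  0.   ]
case 0.28 [398.2 242.5] [ 0.534 -0.305  0.   ]
scale 0.88 [186.9 242.4] [0.54  0.261 0.   ]
brass_a 0.5 [398.  241.2] [ 0.535 -0.303  0.01 ]
brass_a 0.48 [374.9 248.9] [ 0.515 -0.24   0.01 ]
tape_roll 0.87 [293.2 201. ] [ 0.652 -0.024  0.   ]
driver 0.69 [263.3 287.8] [0.416 0.055 0.01 ]
```

View pics/scene1.png

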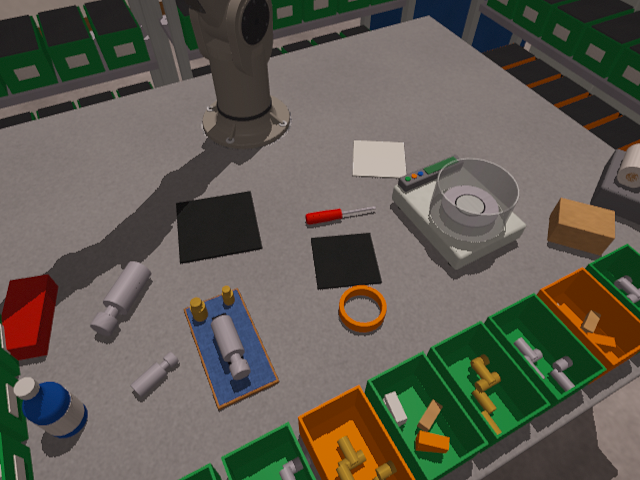

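View pics/top1.png

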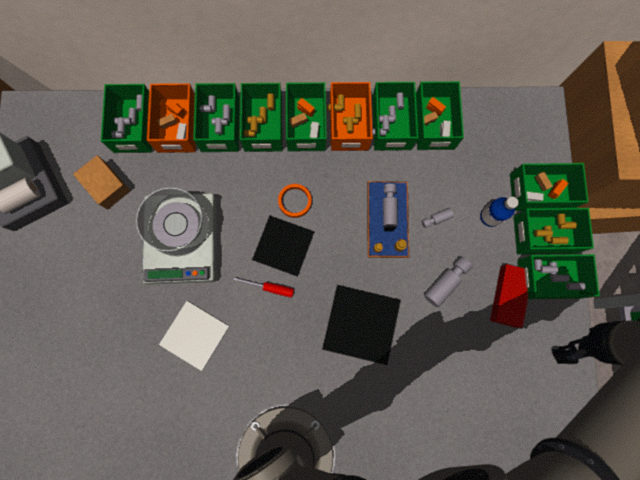

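The middle-sized weight lies in the case (scene px 228,345; top px 390,205). The small black mat is at top px 282,245, and the scale is at top px 180,225. Next I'll refine these by fitting silhouettes.

```bash
cat > fit.py <<'E'
from h import *
from scipy.optimize import minimize
def disc(c,a,rad,n=24):
    a=np.array(a)/np.linalg.norm(a);u=np.cross(a,[.3,.9,.2]);u/=np.linalg.norm(u);v=np.cross(a,u)
    t=np.linspace(0,2*np.pi,n,endpoint=False)[:,None];return np.array(c)+rad*(np.cos(t)*u+np.sin(t)*v)
def sil(p,hulls):
    m=np.zeros((480*4,640*4),np.uint8)
    for P in hulls:
        h=cv2.convexHull(np.array([proj(p,x) for x in P],np.float32))
        cv2.fillConvexPoly(m,np.round(h*4).astype(np.int32),1)
    return cv2.resize(m.astype(np.float32),(640,480),interpolation=cv2.INTER_AREA)
def weight(base,a):
    a=np.array(a)/np.linalg.norm(a);D=lambda s,rd:disc(np.array(base)+a*s,a,rd)
    return [np.r_[D(s,q),D(t,q)] for s,t,q in((0,.072,.019),(.072,.088,.009),(.088,.11,.016))]
def fit(model,x0,views,step):
    f=lambda x:sum(1-np.minimum(s,m).sum()/np.maximum(s,m).sum() for p,m in views for s in[sil(p,model(x))])/len(views)
    x0=np.array(x0,float);S=np.vstack([x0,x0+np.diag(step)])
    o=minimize(f,x0,method="Nelder-Mead",options=dict(initial_simplex=S,xatol=1e-4,fatol=1e-4,maxiter=150));return o.x,o.fun
def mask(p,t,near):
    q=r.outline_of(p,t);uv=proj(p,near)
    q=[(np.hypot(*(np.argwhere(k["pixels"]).mean(0)[::-1]-uv)),k["conf"],k["pixels"].astype(np.float32)) for k in q]
    return min(q,key=lambda k:k[0]) if q else None
E
python3 - <<'E'
from fit import *
np.set_printoptions(precision=4,suppress=True)
P=[r.grab_frame(n) for n in("scene","top")]
jobs={"weight_center":([.62,-.28,.045],lambda x:weight([x[0]-.055*np.cos(x[2]),x[1]-.055*np.sin(x[2]),.045],[np.cos(x[2]),np.sin(x[2]),0]),[.62,-.28,0],[.01,.01,.1]),
"mat_top":([.53,.008,.005],lambda x:[np.array([[x[0]+.092*np.cos(x[2]+k*np.pi/2),x[1]+.092*np.sin(x[2]+k*np.pi/2),.005] for k in range(4)])],[.53,.008,.6],[.01,.01,.2]),
"pan_center":([.578,.272,.08],lambda x:[disc([x[0],x[1],.08],[0,0,1],.058)],[.578,.272],[.01,.01])}
for t,(n,m,x0,s) in jobs.items():
    V=[]
    for p in P:
        k=mask(p,t,n)
        if k is not None: print(t,"off px %.1f conf %.2f area %d"%(k[0],k[1],k[2].sum())); V.append((p,k[2]))
    for v in(V,V[:1],V[1:]): print(t,*fit(m,x0,v,s))
E
```

```text
weight_center off px 2.3 conf 0.81 area 1325
weight_center off px 1.2 conf 0.88 area 531
weight_center [ 0.6263 -0.2798 -0.0322] 0.09452888369560242
weight_center [ 0.6269 -0.2793 -0.026 ] 0.06683522462844849
weight_center [ 0.6261 -0.2801 -0.0182] 0.11549383401870728
mat_top off px 3.3 conf 0.63 area 3196
mat_top off px 1.6 conf 0.92 area 2356
mat_top [0.5301 0.0031 0.4127] 0.03949230909347534
mat_top [0.5318 0.003  0.4216] 0.02417367696762085
mat_top [0.5286 0.0035 0.4065] 0.0314786434173584
pan_center off px 6.7 conf 0.81 area 1099
pan_center off px 2.0 conf 0.65 area 1640
pan_center [0.5727 0.2698] 0.21633541584014893
pan_center [0.5603 0.2914] 0.3726017475128174
pan_center [0.5727 0.2691] 0.02120661735534668
```

```bash
cat >> h.py <<'E'
def go(pos,yaw=None,p0=None,R0=None):
    """units to go from (p0,R0; default measured) to pos, tool down with tool y closing line at world yaw"""
    o=r.get_obs();p0=o["tcp_pos"] if p0 is None else p0;R0=rot(o["orientation"]) if R0 is None else R0
    if yaw is None: Rt=R0
    else:
        c=[]
        for k in(0,np.pi):
            y=np.array([np.cos(yaw+k),np.sin(yaw+k),0]);z=np.array([0,0,-1.]);c.append(np.c_[np.cross(y,z),y,z])
        Rt=min(c,key=lambda q:R.from_matrix(R0.T@q).magnitude())
    s=R0.T@(np.array(pos)-p0)/.25;w=R.from_matrix(R0.T@Rt).as_rotvec()/(np.pi/2)
    print("shift",s.round(4),"turn",w.round(4));return np.array(pos),Rt
E
python3 -c "
from h import *
o=r.get_obs();p0=o['tcp_pos']
a,Rt=go([.668,-.281,.20],np.pi/2-.03)
m=p0+(a-p0)*.55; go(m,np.pi/2-.03)
print(Rt)
"
```

```text
shift [ 1.9904 -0.5926  0.1252] turn [0.     0.     0.2838]
shift [ 1.0947 -0.3259  0.0689] turn [0.     0.     0.2838]
[[ 0.99955003 -0.0299955   0.        ]
 [-0.0299955  -0.99955003  0.        ]
 [ 0.          0.         -1.        ]]
```

>>> apply_moves([
  [0.25, -0.07, 0.01, 0, 0, 0.07],
  [0.5, -0.14, 0.02, 0, 0, 0.14],
  [0.75, -0.22, 0.03, 0, 0, 0.22],
  [0.95, -0.28, 0.05, 0, 0, 0.284],
  [1.0, -0.3, 0.06, 0, 0, 0.284],
], claw=1, newtons=25)

```text
clock: 2.12
tcp_pos: [0.4759, -0.4428, 0.216]
orientation: [-3.139, 0.036, -0.003]
contact_force: [-0.3, -0.2, 0.4]
grip_width: 0.0856
gripper_force: 0.0
```

```bash
python3 -c "
from h import *
go([.670,-.281,.12],np.pi/2-.03)
"
```

```text
shift [ 0.7608 -0.6639  0.3867] turn [-0.0015 -0.0011  0.0046]
```

>>> apply_moves([
  [0.18, -0.16, 0.08, 0, 0, 0],
  [0.36, -0.32, 0.16, 0, 0, 0],
  [0.54, -0.47, 0.25, 0, 0, 0],
  [0.7, -0.61, 0.33, 0, 0, 0],
  [0.76, -0.664, 0.387, -0.0015, -0.001, 0.005],
])

```text
clock: 2.75
tcp_pos: [0.6683, -0.284, 0.1181]
orientation: [3.141, -0.053, -0.002]
contact_force: [0.6, -0.1, -0.3]
grip_width: 0.0853
gripper_force: 0.0
```

Run:
```python
from fit import *
np.set_printoptions(precision=4,suppress=True)
print(r.get_obs()["tcp_pos"]);go([.670,-.281,.022],np.pi/2-.03)
p=r.grab_frame("scene");save(p,"s2.png")
```

```text
[ 0.6683 -0.284   0.1181]
shift [ 0.0069 -0.0123  0.3844] turn [ 0.0002  0.001  -0.0023]
```

View pics/s2.png

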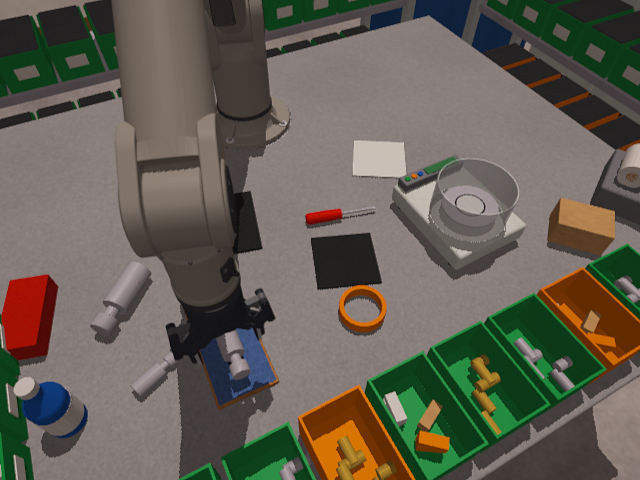

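The open gripper straddles the case, with its fingers at px 190,345 and 265,310 and the knob between them at 237,365. I'll descend and close on the knob.

>>> apply_moves([
  [0.007, -0.012, 0.12, 0, 0.001, -0.002],
  [0.007, -0.012, 0.25, 0, 0.001, -0.002],
  [0.007, -0.012, 0.34, 0, 0.001, -0.002],
  [0.007, -0.012, 0.384, 0, 0.001, -0.002],
  [0.007, -0.012, 0.384, 0, 0.001, -0.002],
])

```text
clock: 3.42
tcp_pos: [0.6672, -0.2857, 0.0233]
orientation: [3.139, -0.056, -0.001]
contact_force: [0.0, -0.7, -0.7]
grip_width: 0.0853
gripper_force: 0.0
```

>>> apply_moves([
  [0, 0, 0, 0, 0, 0],
  [0, 0, 0, 0, 0, 0],
  [0, 0, 0, 0, 0, 0],
  [0, 0, 0, 0, 0, 0],
  [0, 0, 0, 0, 0, 0],
], claw=0, newtons=25)

```text
clock: 4.05
tcp_pos: [0.67, -0.2822, 0.025]
orientation: [-3.141, 0.052, -0.005]
contact_force: [1.5, 4.7, 3.5]
grip_width: 0.0315
gripper_force: 24.5
```

>>> apply_moves([
  [0, 0, -0.06, 0, 0, 0],
  [0, 0, -0.14, 0, 0, 0],
  [0, 0, -0.24, 0, 0, 0],
  [0, 0, -0.34, 0, 0, 0],
  [0, 0, -0.44, 0, 0, 0],
])

```text
clock: 4.68
tcp_pos: [0.6671, -0.2857, 0.1349]
orientation: [3.138, -0.056, -0.0]
contact_force: [1.7, -0.5, -7.8]
grip_width: 0.0307
gripper_force: 25.4
```

>>> apply_moves([
  [0, 0, -0.1, 0, 0, 0],
  [0, 0, -0.2, 0, 0, 0],
  [0, 0, -0.3, 0, 0, 0],
  [0, 0, -0.3, 0, 0, 0],
  [0, 0, -0.3, 0, 0, 0],
])

```text
clock: 5.3
tcp_pos: [0.6666, -0.2847, 0.2075]
orientation: [3.139, -0.056, -0.003]
contact_force: [-0.7, 0.1, -7.7]
grip_width: 0.0312
gripper_force: 25.4
```

Run:
```python
from h import *
print(r.get_obs())
p=r.grab_frame("scene");c=p["pixels"][200:440,80:400];cv2.imwrite("pics/s3.png",cv2.resize(c[:,:,::-1],None,fx=2,fy=2))
```

```text
{'clock': 5.3, 'joints': array([ 0.30474916,  0.58044634,  0.0181003 ,  1.44149171, -0.00808524,
        1.12105462, -1.28284217]), 'qvel': array([-0.00196189,  0.01459367, -0.00409991,  0.01242924, -0.0013922 ,
        0.00252467,  0.0002552 ]), 'tau': array([ 1.09759897e-01, -7.28451991e+01,  2.15192579e+00, -3.23414826e+01,
        6.47017686e-02, -3.40646098e-02,  1.94380264e-03]), 'tcp_pos': array([ 0.66664972, -0.28473504,  0.20746742]), 'orientation': array([ 3.13896336, -0.05565585, -0.00320159]), 'contact_force': array([-0.70077126,  0.06451908, -7.73418757]), 'moment': array([-0.04322161, -0.02930136, -0.0271419 ]), 'gripper_force': 25.432122945785522, 'grip_width': 0.031177444783433927}
```

View pics/s3.png

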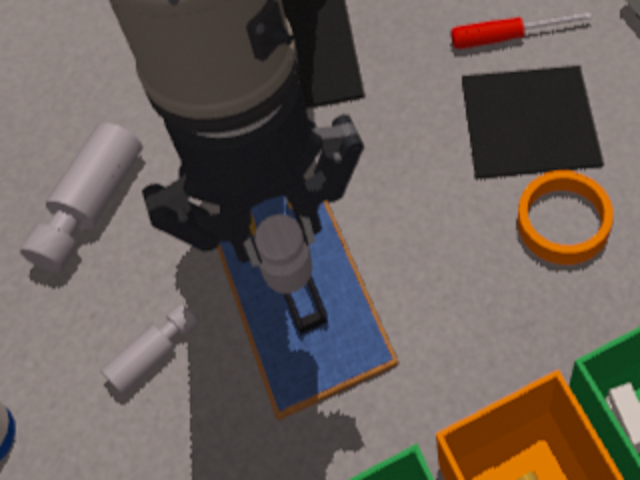

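```bash
python3 -c "
from h import *
go([.530,.003,.2],np.pi/2-.03)
"
```

```text
shift [-0.5861 -1.13    0.0271] turn [ 0.0011  0.0019 -0.0033]
```

The weight swung upright in the grip, with the knob at crop px 280,240 and the body below it. Next I'll carry it over the mat.

>>> apply_moves([
  [-0.03, -0.06, 0, 0, 0, 0],
  [-0.09, -0.17, 0, 0, 0, 0],
  [-0.16, -0.31, 0, 0, 0, 0],
  [-0.23, -0.45, 0, 0, 0, 0],
  [-0.3, -0.59, 0.01, 0, 0, 0],
])

```text
clock: 5.98
tcp_pos: [0.5965, -0.1321, 0.2053]
orientation: [3.139, -0.053, -0.001]
contact_force: [0.9, 1.1, -6.8]
grip_width: 0.0312
gripper_force: 25.7
```

>>> apply_moves([
  [-0.07, -0.14, 0, 0, 0, 0],
  [-0.14, -0.28, 0, 0, 0, 0],
  [-0.21, -0.41, 0.05, 0, 0, 0],
  [-0.26, -0.5, 0.1, 0, 0, 0],
  [-0.286, -0.54, 0.15, 0, 0.002, -0.003],
])

```text
clock: 6.6
tcp_pos: [0.5298, 0.0051, 0.1673]
orientation: [3.139, -0.042, 0.004]
contact_force: [0.4, -1.2, -6.2]
grip_width: 0.0309
gripper_force: 25.8
```

>>> apply_moves([
  [0, 0, 0, 0, 0, 0],
  [0, 0, 0, 0, 0, 0],
  [0, 0, 0, 0, 0, 0],
])

```text
clock: 6.98
tcp_pos: [0.5321, 0.0016, 0.1684]
orientation: [3.138, -0.051, 0.007]
contact_force: [-0.1, -0.5, -7.3]
grip_width: 0.0312
gripper_force: 26.1
```

Run:
```python
from fit import *
np.set_printoptions(precision=4,suppress=True)
o=r.get_obs();print(o["tcp_pos"],o["contact_force"],o["moment"]);go([.530,.003,.088],np.pi/2-.03)
g=o["tcp_pos"]+[0,0,.021]
P=[r.grab_frame(n) for n in("scene","top")];save(P[0],"s4.png")
for p in P[:1]:
    k=mask(p,"weight_center",g-[0,0,.04])
    print(k[:2],k[2].sum())
    M=lambda x:weight(g-np.array([np.sin(x[0]),np.sin(x[1]),1])*.099,[np.sin(x[0]),np.sin(x[1]),1])
    print(fit(M,[0,0],[(p,k[2])],[.1,.1]), 1-0)
```

```text
[0.5321 0.0016 0.1684] [-0.1028 -0.49   -7.3125] [-0.0156 -0.0934  0.0023]
shift [-0.0099 -0.0063  0.3214] turn [ 0.0017 -0.0028 -0.0014]
(np.float64(2.8944705603773655), 0.6) 645.0
(array([ 0.2143, -0.0095]), np.float64(0.3273911476135254)) 1
```

View pics/s4.png

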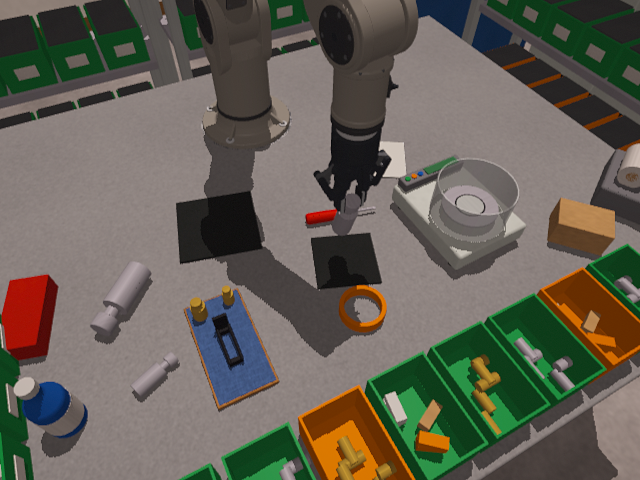

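The weight hangs from the fingers near px 351,205. Its base leans about 0.2 rad toward the robot, which the fit and the wrist moment both show. I'll tilt the tool to cancel the lean and measure again.

>>> apply_moves([
  [0, -0.006, 0.03, 0, 0.06, 0],
  [0.008, -0.006, 0.06, 0, 0.13, 0],
  [0.008, -0.006, 0.1, 0, 0.13, 0],
  [0.008, -0.006, 0.1, 0, 0.13, 0],
])

```text
clock: 7.62
tcp_pos: [0.5331, 0.004, 0.1423]
orientation: [3.119, -0.047, 0.32]
contact_force: [1.0, -0.0, -7.7]
grip_width: 0.031
gripper_force: 26.0
```

```bash
cat > tilt.py <<'E'
from fit import *
np.set_printoptions(precision=4,suppress=True)
o=r.get_obs();Rt=rot(o["orientation"]);g=o["tcp_pos"]-Rt[:,2]*.021;m=[]
p=r.grab_frame("scene")
for i in range(4): m.append(r.get_obs()["moment"]);p2=r.grab_frame("top")
p=r.grab_frame("scene")
print("tcp",o["tcp_pos"],"z",Rt[:,2],"knob",g,"F",o["contact_force"],"M",np.mean(m,0))
k=mask(p,"weight_center",g-[0,0,.04])
V=k[2].astype(bool);print(k[:2],V.sum())
# fit against lower part only: ignore pixels above knob centre row+4 (finger occlusion)
row=int(proj(p,g)[1])
M=lambda x:weight(g-np.array([np.sin(x[0]),np.sin(x[1]),1])*.099,[np.sin(x[0]),np.sin(x[1]),1])
def f(x):
    s=sil(p,M(x));s[:row+4]=0;v=V.astype(np.float32);v[:row+4]=0
    return 1-np.minimum(s,v).sum()/np.maximum(s,v).sum()
print([(round(a,2),round(f([a,0]),3)) for a in np.arange(-.3,.41,.05)])
u,v=proj(p,g-[0,0,.05]).astype(int);c=p["pixels"][v-50:v+50,u-60:u+60]
c=cv2.resize(np.ascontiguousarray(c[:,:,::-1]),None,fx=5,fy=5,interpolation=cv2.INTER_CUBIC)
for P in M([0,0]):
    h=cv2.convexHull(np.array([proj(p,x) for x in P],np.float32))[:,0]
    cv2.polylines(c,[np.int32((h-[u-60,v-50])*5)],True,(0,255,0),1)
import sys;cv2.imwrite("pics/"+sys.argv[1],c)
E
python3 tilt.py s5.png
```

```text
tcp [0.5331 0.004  0.1423] z [ 0.2027 -0.0089 -0.9792] knob [0.5289 0.0042 0.1628] F [ 0.9931 -0.0352 -7.6655] M [ 0.0407  0.4975 -0.0019]
(np.float64(5.3556058402052855), 0.96) 753
[(np.float64(-0.3), np.float32(0.484)), (np.float64(-0.25), np.float32(0.442)), (np.float64(-0.2), np.float32(0.4)), (np.float64(-0.15), np.float32(0.34)), (np.float64(-0.1), np.float32(0.283)), (np.float64(-0.05), np.float32(0.229)), (np.float64(-0.0), np.float32(0.196)), (np.float64(0.05), np.float32(0.254)), (np.float64(0.1), np.float32(0.348)), (np.float64(0.15), np.float32(0.432)), (np.float64(0.2), np.float32(0.51)), (np.float64(0.25), np.float32(0.581)), (np.float64(0.3), np.float32(0.647)), (np.float64(0.35), np.float32(0.701)), (np.float64(0.4), np.float32(0.752))]
```

View pics/s5.png

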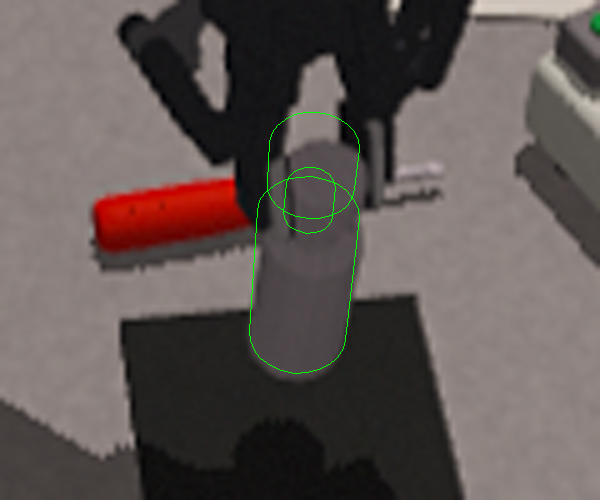

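```bash
cat > tilt2.py <<'E'
from fit import *
np.set_printoptions(precision=4,suppress=True)
o=r.get_obs();Rt=rot(o["orientation"]);g=o["tcp_pos"]-Rt[:,2]*.021
p=r.grab_frame("scene")
k=mask(p,"weight_center",g-[0,0,.04]);V=k[2]
print("tcp",o["tcp_pos"],"knob",g,"proj k,c,b",*[proj(p,g-[0,0,d]) for d in(0,.044,.099)])
for t in("weight_knob","weight_center","weight_base"):
    for q in r.landmark_of(p,t):
        if abs(np.array(q["point"])-proj(p,g-[0,0,.05])).max()<40: print(t,q["conf"],np.array(q["point"]))
row=int(proj(p,g)[1])+8
M=lambda x:weight(g+[x[2],0,x[3]]-np.array([np.sin(x[0]),np.sin(x[1]),1])*.099,[np.sin(x[0]),np.sin(x[1]),1])
def f(x):
    s=sil(p,M(x));v=V.copy();s[:row]=0;v[:row]=0
    return 1-np.minimum(s,v).sum()/np.maximum(s,v).sum()+.02*((x[2]/.006)**2+(x[3]/.006)**2)
for a in(-.2,0,.2):
    S=np.array([a,0,0,0])+np.vstack([np.zeros(4),np.diag([.1,.05,.005,.005])])
    q=minimize(f,S[0],method="Nelder-Mead",options=dict(initial_simplex=S,maxiter=200));print(q.x,q.fun)
E
python3 tilt2.py
```

```text
tcp [0.5338 0.0042 0.1431] knob [0.5295 0.0043 0.1637] proj k,c,b [349.8204 206.9617] [348.3747 222.8307] [346.7244 240.9463]
weight_knob 0.81 [347.5 209.7]
weight_center 0.7 [347. 226.]
weight_base 0.59 [344.1 239.6]
[ 0.0037  0.0233  0.0033 -0.0026] 0.14011847823061474
[-0.0181  0.0332  0.0021 -0.0013] 0.14332968374913305
[ 0.0217  0.035   0.0052 -0.0002] 0.13460760558885798
```

>>> apply_moves([
  [-0.01, 0, 0.05, 0, 0, 0],
  [-0.022, 0, 0.11, 0, 0, 0],
  [-0.033, 0, 0.16, 0, 0, 0],
  [-0.039, 0, 0.188, 0, 0, 0],
  [-0.039, 0, 0.188, 0, 0, 0],
])

```text
clock: 8.85
tcp_pos: [0.533, 0.004, 0.094]
orientation: [3.119, -0.047, 0.322]
contact_force: [-0.6, 0.4, -6.7]
grip_width: 0.0311
gripper_force: 26.0
```

>>> apply_moves([
  [-0.001, 0, 0.006, 0, 0, 0],
  [-0.002, 0, 0.012, 0, 0, 0],
  [-0.004, 0, 0.018, 0, 0, 0],
  [-0.005, 0, 0.024, 0, 0, 0],
])

```text
clock: 9.35
tcp_pos: [0.5352, 0.004, 0.0902]
orientation: [3.119, -0.047, 0.33]
contact_force: [-3.8, -0.7, 12.2]
grip_width: 0.031
gripper_force: 27.8
```

```bash
python3 tilt2.py; python3 -c "
from h import *
print(r.get_obs()['contact_force'],r.get_obs()['moment'])"; python3 tilt.py s6.png
```

```text
tcp [0.5352 0.004  0.0902] knob [0.5308 0.0042 0.1108] proj k,c,b [348.3845 226.386 ] [347.0603 240.78  ] [345.5423 257.2799]
weight_knob 0.98 [343.2 228.1]
weight_center 0.78 [346.9 243.9]
[-0.0045  0.0223  0.0015 -0.0012] 0.13784326320465345
[-0.0038  0.0261  0.0015  0.0005] 0.13289034479072603
[0.043  0.0272 0.0052 0.0001] 0.1266103214409443
[-2.04395987 -0.01801254  5.86101538] [-0.09815917  0.56826177  0.03821957]
tcp [0.5351 0.004  0.0903] z [ 0.2092 -0.0083 -0.9778] knob [0.5307 0.0042 0.1109] F [-2.044 -0.018  5.861] M [-0.12    0.5419 -0.0264]
(np.float64(4.850061476492394), 0.86) 654
[(np.float64(-0.3), np.float32(0.488)), (np.float64(-0.25), np.float32(0.447)), (np.float64(-0.2), np.float32(0.394)), (np.float64(-0.15), np.float32(0.339)), (np.float64(-0.1), np.float32(0.277)), (np.float64(-0.05), np.float32(0.214)), (np.float64(-0.0), np.float32(0.185)), (np.float64(0.05), np.float32(0.232)), (np.float64(0.1), np.float32(0.339)), (np.float64(0.15), np.float32(0.419)), (np.float64(0.2), np.float32(0.505)), (np.float64(0.25), np.float32(0.581)), (np.float64(0.3), np.float32(0.646)), (np.float64(0.35), np.float32(0.707)), (np.float64(0.4), np.float32(0.756))]
```

View pics/s6.png

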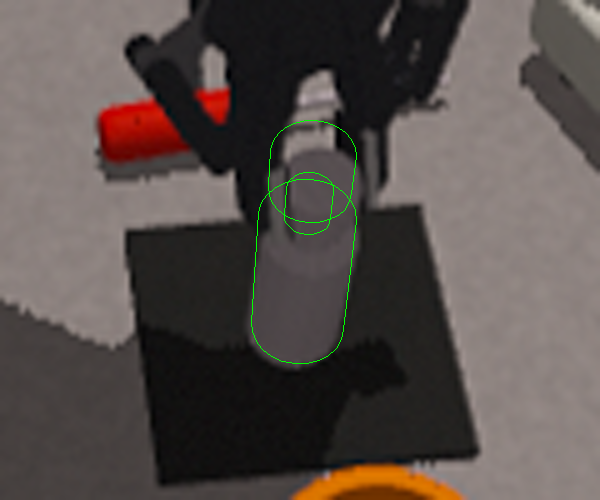

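The base is on the mat (crop px 300,365) and the weight is nearly upright with the mat carrying it. Releasing should let it settle flat.

>>> apply_moves([
  [0, 0, 0, 0, 0, 0],
  [0, 0, 0, 0, 0, 0],
  [0, 0, 0, 0, 0, 0],
  [0, 0, 0, 0, 0, 0],
  [0, 0, 0, 0, 0, 0],
], claw=1)

```text
clock: 10.58
tcp_pos: [0.5335, 0.004, 0.0887]
orientation: [3.119, -0.047, 0.324]
contact_force: [0.1, -1.0, -0.5]
grip_width: 0.0854
gripper_force: 0.0
```

```bash
cat > stand.py <<'E'
from fit import *
np.set_printoptions(precision=4,suppress=True)
import sys
def stand(b):
    P=[r.grab_frame(n) for n in("scene","top")];save(P[0],sys.argv[1])
    for n,p in zip(("scene","top"),P):
        k=mask(p,"weight_center",np.array(b)+[0,0,.05]);
        if k is None: continue
        x,e=fit(lambda x:weight([x[0],x[1],b[2]],[np.sin(x[2]),np.sin(x[3]),1]),[b[0],b[1],0,0],[(p,k[2])],[.008,.008,.05,.05]);print(n,k[:2],x,e)
        print("   upright",fit(lambda x:weight([x[0],x[1],b[2]],[0,0,1]),b[:2],[(p,k[2])],[.008,.008]))
o=r.get_obs();print(o["tcp_pos"],o["contact_force"],o["gripper_force"])
stand([.532,.003,.005])
E
python3 stand.py s7.png; python3 tilt.py s8.png
```

```text
[0.5335 0.004  0.0887] [ 0.113  -0.9589 -0.5114] 0.0
scene (np.float64(3.019900331517291), 0.81) [ 0.5276  0.0048  0.0258 -0.0237] 0.04572778940200806
   upright (array([0.5289, 0.0035]), np.float64(0.06229972839355469))
top (np.float64(158.83526683460678), 0.69) [0.532 0.003 0.    0.   ] 1.0
   upright (array([0.532, 0.003]), np.float64(1.0))
tcp [0.5335 0.004  0.0887] z [ 0.2057 -0.0085 -0.9786] knob [0.5292 0.0042 0.1093] F [-0.2233 -0.4637  0.2294] M [ 0.0144  0.2017 -0.0016]
(np.float64(3.487801347589149), 0.9) 761
[(np.float64(-0.3), np.float32(0.513)), (np.float64(-0.25), np.float32(0.468)), (np.float64(-0.2), np.float32(0.408)), (np.float64(-0.15), np.float32(0.349)), (np.float64(-0.1), np.float32(0.266)), (np.float64(-0.05), np.float32(0.186)), (np.float64(-0.0), np.float32(0.106)), (np.float64(0.05), np.float32(0.118)), (np.float64(0.1), np.float32(0.201)), (np.float64(0.15), np.float32(0.295)), (np.float64(0.2), np.float32(0.378)), (np.float64(0.25), np.float32(0.456)), (np.float64(0.3), np.float32(0.525)), (np.float64(0.35), np.float32(0.582)), (np.float64(0.4), np.float32(0.64))]
```

View pics/s8.png

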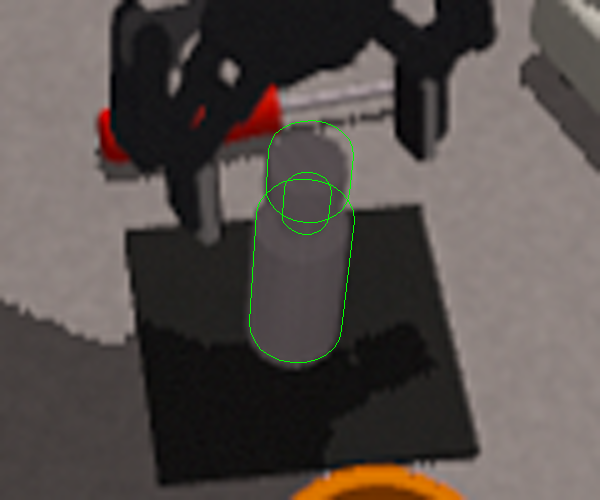

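The weight stands upright on the mat (crop px 302,240), and the open fingers are clear on both sides. Next I'll level the tool over the knob.

```bash
python3 -c "
from h import *
go([.530,.0038,.084],np.pi/2-.03)
"
```

```text
shift [-0.0174  0.0013  0.0157] turn [ 0.0015 -0.132  -0.    ]
```

>>> apply_moves([
  [-0.009, 0.001, 0.008, 0, -0.066, 0],
  [-0.017, 0.001, 0.016, 0.001, -0.132, 0],
  [-0.017, 0.001, 0.016, 0.001, -0.132, 0],
  [-0.017, 0.001, 0.016, 0.001, -0.132, 0],
])

```text
clock: 11.62
tcp_pos: [0.5295, 0.0037, 0.0836]
orientation: [3.14, -0.047, 0.001]
contact_force: [0.5, 0.1, -0.7]
grip_width: 0.0856
gripper_force: 0.0
```

>>> apply_moves([
  [0, 0, 0, 0, 0, 0],
  [0, 0, 0, 0, 0, 0],
  [0, 0, 0, 0, 0, 0],
  [0, 0, 0, 0, 0, 0],
  [0, 0, 0, 0, 0, 0],
], claw=0, newtons=60)

```text
clock: 12.25
tcp_pos: [0.5302, 0.0039, 0.0843]
orientation: [3.14, -0.047, 0.0]
contact_force: [-2.7, -0.4, 5.1]
grip_width: 0.0304
gripper_force: 59.2
```

```bash
python3 -c "
from h import *
o=r.get_obs();print(o['tcp_pos'],rot(o['orientation'])[:,2],o['contact_force'],o['moment'])"
```

```text
[0.53017327 0.00385853 0.08432423] [ 2.17263219e-04 -8.68044322e-04 -9.99999600e-01] [-2.73808887 -0.35981738  5.11129876] [-0.04365221  0.35353218 -0.02159597]
```

>>> apply_moves([
  [0, 0, -0.05, 0, 0, 0],
  [0, 0, -0.15, 0, 0, 0],
  [0, 0, -0.32, 0, 0, 0],
  [0, 0, -0.5, 0, 0, 0],
  [0, 0, -0.66, 0, 0, 0],
])

```text
clock: 12.88
tcp_pos: [0.5293, 0.0039, 0.2501]
orientation: [3.14, -0.047, -0.002]
contact_force: [-0.4, 0.4, -7.7]
grip_width: 0.0306
gripper_force: 60.3
```

```bash
cat > ring.py <<'E'
from fit import *
np.set_printoptions(precision=4,suppress=True)
o=r.get_obs();print(o["tcp_pos"],rot(o["orientation"])[:,2],o["contact_force"],o["moment"])
N=280;s=.0005;c0=np.array([.572,.27])
ims=[]
for n in("scene","top"):
    p=r.grab_frame(n)
    src=np.float32([proj(p,[c0[0]+a*s*N/2,c0[1]+b*s*N/2,.08]) for a,b in((-1,-1),(1,-1),(1,1),(-1,1))])
    H=cv2.getPerspectiveTransform(src,np.float32([[0,0],[N,0],[N,N],[0,N]]))
    w=cv2.warpPerspective(p["pixels"],H,(N,N),flags=cv2.INTER_CUBIC);g=cv2.GaussianBlur(cv2.cvtColor(w,cv2.COLOR_RGB2GRAY),(0,0),2).astype(float)
    yy,xx=np.mgrid[:N,:N]
    def ringval(x,y,rad):
        t=np.linspace(0,2*np.pi,180);u=np.float32(x+rad*np.cos(t)),np.float32(y+rad*np.sin(t))
        return np.median(cv2.remap(np.float32(g),u[0][None],u[1][None],cv2.INTER_LINEAR))
    best=min((ringval(x,y,rd)-.5*ringval(x,y,rd-9)-.5*ringval(x,y,rd+9),x,y,rd) for x in range(N//2-30,N//2+31,2) for y in range(N//2-30,N//2+31,2) for rd in(54,56,58,60,62))
    print(n,best,"centre",c0+(np.array(best[1:3])-N/2)*s,"rad",best[3]*s)
    cv2.circle(w,(best[1],best[2]),best[3],(255,0,0),1);ims.append(w)
cv2.imwrite("pics/ring.png",cv2.resize(np.hstack(ims)[:,:,::-1],(800,400)))
k=mask(p,"pan_center",[*c0,.08])
E
python3 ring.py
```

```text
[0.5293 0.0039 0.2501] [-0.0011 -0.0009 -1.    ] [-0.4143  0.381  -7.6895] [-0.0011 -0.0866 -0.0431]
scene (np.float32(-69.69922), 142, 142, 60) centre [0.573 0.271] rad 0.03
top (np.float32(-64.67749), 144, 142, 60) centre [0.574 0.271] rad 0.03
```

View pics/ring.png

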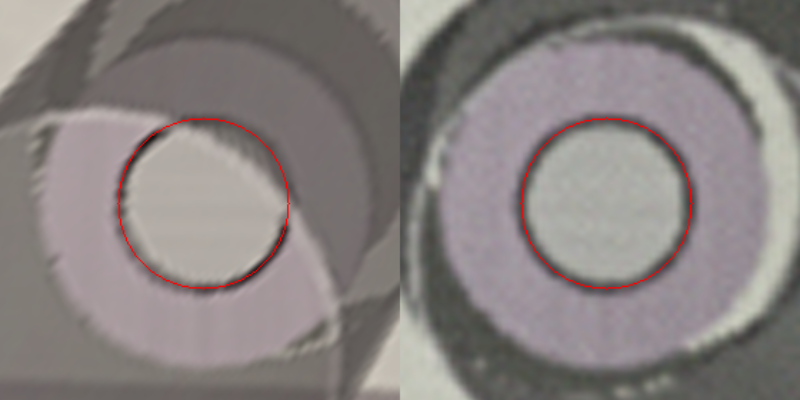

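The detected ring (red) sits exactly on the printed ring in both rectified views, so the pan centre is at (0.5735, 0.271). Next I'll check the hang and carry the weight over.

```bash
python3 tilt2.py;python3 -c "
from h import *
go([.5735,.271,.25],np.pi/2-.03)
"
```

```text
tcp [0.5309 0.004  0.2503] knob [0.5308 0.0041 0.2713] proj k,c,b [354.1849 162.3585] [352.3821 181.9983] [350.3447 204.1947]
weight_knob 0.66 [351.7 161.5]
weight_center 0.95 [352.7 181.3]
weight_base 0.61 [350.1 201.8]
[-0.0354  0.0226 -0.0027  0.0003] 0.1178289272929732
[0.0145 0.0067 0.0003 0.0004] 0.10920985768464676
[-0.01    0.0022 -0.0022 -0.0004] 0.10815192695637424
shift [ 0.1468 -1.0736 -0.0149] turn [ 0.0008  0.0026 -0.0001]
```

>>> apply_moves([
  [0.01, -0.08, 0, 0, 0, 0],
  [0.03, -0.22, 0, 0, 0, 0],
  [0.055, -0.4, 0, 0, 0, 0],
  [0.08, -0.58, 0, 0, 0, 0],
  [0.1, -0.74, 0, 0, 0, 0],
])

```text
clock: 13.9
tcp_pos: [0.5602, 0.1897, 0.2471]
orientation: [3.14, -0.046, -0.004]
contact_force: [1.2, 0.0, -7.9]
grip_width: 0.0307
gripper_force: 60.5
```

>>> apply_moves([
  [0.02, -0.14, 0, 0, 0, 0],
  [0.035, -0.25, 0, 0, 0, 0],
  [0.045, -0.32, 0, 0, 0, 0],
  [0.047, -0.334, 0, 0, 0, 0],
  [0.047, -0.334, 0, 0, 0, 0],
])

```text
clock: 14.52
tcp_pos: [0.575, 0.2699, 0.2482]
orientation: [3.139, -0.049, -0.001]
contact_force: [0.0, -0.0, -7.5]
grip_width: 0.0303
gripper_force: 60.6
```

```bash
python3 tilt2.py;python3 -c "
from h import *
q=[]
for i in range(3): q.append(r.get_obs()['tcp_pos']);p=r.grab_frame('top')
print(np.array(q)); o=r.get_obs();print(rot(o['orientation'])[:,2],o['contact_force'])
go([.5735,.271,.17],np.pi/2-.03,p0=np.mean(q,0))
"
```

```text
tcp [0.575  0.2699 0.2482] knob [0.575  0.27   0.2692] proj k,c,b [499.0233 131.0836] [491.2564 150.7299] [482.4197 173.0825]
weight_knob 0.68 [491.8 127.6]
weight_center 0.65 [490.9 152.7]
weight_base 0.67 [480.9 173.6]
[ 0.0016  0.037  -0.0011  0.0012] 0.1309707457387018
[ 0.0178  0.0237 -0.0007  0.0002] 0.13206833680819463
[-0.0124  0.0593 -0.0012  0.0026] 0.13624528946697115
[[0.5752064  0.27013602 0.24888966]
 [0.57514028 0.2703856  0.24889498]
 [0.57509587 0.27064716 0.24894257]]
[ 1.07314875e-04 -8.84443562e-04 -9.99999603e-01] [-0.65084924  0.49691955 -7.09760141]
shift [-0.0067 -0.0025  0.3156] turn [ 0.0006 -0.0001 -0.0004]
```

>>> apply_moves([
  [-0.003, 0, 0.06, 0, 0, 0],
  [-0.006, -0.002, 0.15, 0, 0, 0],
  [-0.006, -0.002, 0.24, 0, 0, 0],
  [-0.006, -0.002, 0.3, 0, 0, 0],
  [-0.006, -0.002, 0.32, 0, 0, 0],
])

```text
clock: 15.55
tcp_pos: [0.5728, 0.2713, 0.1672]
orientation: [3.139, -0.047, -0.003]
contact_force: [0.4, -0.4, -6.6]
grip_width: 0.0301
gripper_force: 60.6
```

>>> apply_moves([
  [0, 0, 0.004, 0, 0, 0],
  [0, 0, 0.008, 0, 0, 0],
  [0, 0, 0.012, 0, 0, 0],
  [0, 0, 0.016, 0, 0, 0],
  [0, 0, 0.02, 0, 0, 0],
])

```text
clock: 16.18
tcp_pos: [0.5736, 0.2717, 0.1638]
orientation: [3.141, -0.047, 0.0]
contact_force: [-0.1, -0.2, -7.2]
grip_width: 0.0307
gripper_force: 60.6
```

>>> apply_moves([
  [0, 0, 0.004, 0, 0, 0],
  [0, 0, 0.008, 0, 0, 0],
  [0, 0, 0.012, 0, 0, 0],
  [0, 0, 0.016, 0, 0, 0],
  [0, 0, 0.02, 0, 0, 0],
])

```text
clock: 16.8
tcp_pos: [0.5735, 0.2717, 0.1587]
orientation: [3.14, -0.047, 0.0]
contact_force: [-0.0, 0.3, -6.4]
grip_width: 0.0308
gripper_force: 60.6
```

>>> apply_moves([
  [0, 0, 0.004, 0, 0, 0],
  [0, 0, 0.008, 0, 0, 0],
  [0, 0, 0.012, 0, 0, 0],
  [0, 0, 0.016, 0, 0, 0],
  [0, 0, 0.02, 0, 0, 0],
])

```text
clock: 17.42
tcp_pos: [0.5736, 0.2718, 0.1539]
orientation: [3.141, -0.047, 0.0]
contact_force: [-0.6, -1.2, -2.7]
grip_width: 0.0304
gripper_force: 61.0
```

>>> apply_moves([
  [0, 0, 0.003, 0, 0, 0],
  [0, 0, 0.006, 0, 0, 0],
  [0, 0, 0.009, 0, 0, 0],
  [0, 0, 0.012, 0, 0, 0],
  [0, 0, 0.012, 0, 0, 0],
])

```text
clock: 18.05
tcp_pos: [0.5736, 0.2718, 0.1509]
orientation: [3.141, -0.047, 0.0]
contact_force: [-0.5, -0.3, -0.4]
grip_width: 0.0304
gripper_force: 61.2
```

```bash
python3 -c "
from h import *
for i in range(4): o=r.get_obs();print(o['tcp_pos'],o['contact_force']);r.grab_frame('top')
"
```

```text
[0.57360143 0.27179603 0.15087444] [-0.52060366 -0.31823946 -0.37161433]
[0.57359316 0.27178179 0.15087913] [-0.85370379 -1.21943855 -2.18100904]
[0.5735994  0.27177577 0.1508979 ] [-0.57911794 -1.00282636 -0.9561271 ]
[0.57358663 0.27174535 0.15087033] [ 0.11934622 -1.41976019 -0.70195916]
```

>>> apply_moves([
  [0, 0, 0.002, 0, 0, 0],
  [0, 0, 0.004, 0, 0, 0],
  [0, 0, 0.006, 0, 0, 0],
  [0, 0, 0.006, 0, 0, 0],
  [0, 0, 0.006, 0, 0, 0],
])

```text
clock: 18.88
tcp_pos: [0.5735, 0.2718, 0.1493]
orientation: [3.141, -0.047, 0.0]
contact_force: [-0.8, -1.1, -0.2]
grip_width: 0.0306
gripper_force: 61.2
```

```bash
python3 -c "
from h import *
f=[]
for i in range(8): o=r.get_obs();f.append(o['contact_force']);p=r.grab_frame('scene')
print(o['tcp_pos'],np.mean(f,0),np.std(f,0))
"; python3 tilt2.py
```

```text
[0.57354798 0.27175272 0.14929009] [-1.0204977  -0.6837061  -0.17979341] [0.55082812 0.68238522 0.56598508]
tcp [0.5735 0.2718 0.1493] knob [0.5735 0.2718 0.1703] proj k,c,b [482.6558 172.2571] [476.1971 188.6032] [468.7881 207.3544]
weight_knob 0.84 [476.8 172.2]
weight_center 0.67 [475.2 188.3]
weight_base 0.72 [466.5 208.6]
[-0.0316  0.0514 -0.0014  0.0075] 0.2540923815019284
[ 0.045  -0.033  -0.0005  0.0023] 0.2039100389090252
[ 0.0316 -0.0142 -0.001   0.0023] 0.20759633012753057
```

The pan now carries the weight, with a net tool force of about 0 N. I'll reduce the grip and then open.

>>> apply_moves([
  [0, 0, 0, 0, 0, 0],
  [0, 0, 0, 0, 0, 0],
  [0, 0, 0, 0, 0, 0],
], newtons=20)

```text
clock: 19.9
tcp_pos: [0.5735, 0.2717, 0.1493]
orientation: [3.14, -0.047, 0.0]
contact_force: [0.3, -0.0, 0.4]
grip_width: 0.0301
gripper_force: 61.2
```

>>> apply_moves([
  [0, 0, 0, 0, 0, 0],
  [0, 0, 0, 0, 0, 0],
  [0, 0, 0, 0, 0, 0],
  [0, 0, 0, 0, 0, 0],
  [0, 0, 0, 0, 0, 0],
], claw=1)

```text
clock: 20.52
tcp_pos: [0.5735, 0.2717, 0.1492]
orientation: [3.14, -0.047, -0.0]
contact_force: [-0.3, -0.9, -0.0]
grip_width: 0.0851
gripper_force: 0.0
```

>>> apply_moves([
  [0, 0, -0.05, 0, 0, 0],
  [0, 0, -0.15, 0, 0, 0],
  [0, 0, -0.3, 0, 0, 0],
  [0, 0, -0.45, 0, 0, 0],
  [0, 0, -0.6, 0, 0, 0],
])

```text
clock: 21.15
tcp_pos: [0.5734, 0.2719, 0.3016]
orientation: [3.141, -0.047, 0.001]
contact_force: [0.3, 0.1, -1.0]
grip_width: 0.0852
gripper_force: 0.0
```

>>> apply_moves([
  [-0.05, 0.24, -0.05, 0, 0, 0],
  [-0.05, 0.48, -0.05, 0, 0, 0],
  [-0.05, 0.7, -0.05, 0, 0, 0],
  [-0.05, 0.9, -0.05, 0, 0, 0],
  [-0.05, 0.9, -0.05, 0, 0, 0],
])

```text
clock: 21.78
tcp_pos: [0.5543, 0.0419, 0.3131]
orientation: [3.138, -0.06, 0.002]
contact_force: [-0.2, 0.5, -0.1]
grip_width: 0.085
gripper_force: 0.0
```

```bash
sed -i 's/^stand(.*/stand([.5735,.2715,.0695])/' stand.py; python3 stand.py s9.png; python3 -c "
from h import *
p=r.grab_frame('scene');cv2.imwrite('pics/s10.png',cv2.resize(np.ascontiguousarray(p['pixels'][100:300,260:560,::-1]),None,fx=2.6,fy=2.6))"
```

```text
[0.5543 0.0419 0.3131] [-0.2205  0.5005 -0.1151] 0.0
scene (np.float64(3.554364985007071), 0.85) [ 0.563   0.2812  0.1166 -0.1429] 0.07856374979019165
   upright (array([0.5668, 0.2767]), np.float64(0.16137582063674927))
top (np.float64(1.5162440168966143), 0.8) [ 0.5687  0.2699 -0.0151 -0.0008] 0.06130093336105347
   upright (array([0.5682, 0.2701]), np.float64(0.06520450115203857))
```

View pics/s10.png

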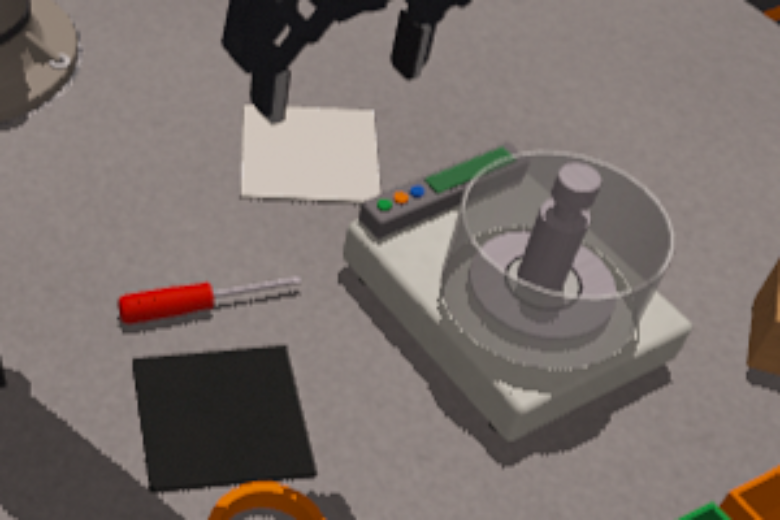

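```bash
python3 -c "
from h import *
np.set_printoptions(precision=4,suppress=True)
for n in('scene','top'):
  for i in range(2):
    p=r.grab_frame(n)
    for t,z in(('weight_base',.0695),('weight_center',.1245),('weight_knob',.1685),('pan_center',.0695)):
        for q in r.landmark_of(p,t):
            X=onz(p,q['point'],z)
            if np.hypot(*(X[:2]-[.573,.271]))<.04: print(n,t,round(q['conf'],2),X)
"
```

```text
scene weight_center 0.58 [0.5682 0.2667 0.1245]
scene weight_knob 0.88 [0.5651 0.2721 0.1685]
scene pan_center 0.7 [0.5685 0.2752 0.0695]
scene weight_base 0.93 [0.5676 0.2667 0.0695]
scene weight_center 0.7 [0.5648 0.2746 0.1245]
scene pan_center 0.63 [0.5685 0.2686 0.0695]
top weight_base 0.77 [0.5696 0.277  0.0695]
top weight_center 0.66 [0.5732 0.2782 0.1245]
top weight_knob 0.87 [0.5701 0.2766 0.1685]
top pan_center 0.73 [0.5797 0.2731 0.0695]
top weight_base 0.87 [0.5757 0.2811 0.0695]
top weight_center 0.94 [0.5773 0.2636 0.1245]
top weight_knob 0.56 [0.5676 0.2688 0.1685]
top pan_center 0.65 [0.5776 0.2705 0.0695]
```

```bash
python3 -c "
from h import *
np.set_printoptions(linewidth=200)
c=np.array([.5735,.271,.0695])
for n in('scene','top'):
    p=r.grab_frame(n);g=cv2.cvtColor(p['pixels'],cv2.COLOR_RGB2GRAY).astype(np.float32)
    d=np.array(p['eye'])-c;d[2]=0;d/=np.linalg.norm(d);l=np.array([-d[1],d[0],0])
    print(n,'lat',l)
    for f in(0,.004,.008):
        s=np.arange(-36,37,2);U=np.float32([proj(p,c+d*f+l*k/1000) for k in s])
        v=cv2.remap(g,U[None,:,0].copy(),U[None,:,1].copy(),cv2.INTER_LINEAR)[0]
        print(f,' '.join('%d:%d'%(a,b) for a,b in zip(s,v)))
"
```

```text
scene lat [0.80907493 0.58770551 0.        ]
0 -36:164 -34:171 -32:155 -30:105 -28:112 -26:177 -24:176 -22:170 -20:67 -18:60 -16:64 -14:67 -12:68 -10:68 -8:69 -6:70 -4:72 -2:72 0:74 2:73 4:74 6:73 8:70 10:71 12:71 14:68 16:97 18:161 20:174 22:171 24:171 26:171 28:126 30:115 32:155 34:164 36:161
0.004 -36:121 -34:138 -32:150 -30:126 -28:130 -26:157 -24:173 -22:179 -20:149 -18:101 -16:107 -14:91 -12:90 -10:99 -8:83 -6:86 -4:82 -2:82 0:89 2:84 4:73 6:86 8:91 10:88 12:95 14:111 16:129 18:148 20:177 22:179 24:179 26:171 28:152 30:123 32:142 34:128 36:120
0.008 -36:109 -34:110 -32:111 -30:105 -28:75 -26:106 -24:124 -22:140 -20:141 -18:125 -16:139 -14:136 -12:138 -10:139 -8:127 -6:130 -4:133 -2:136 0:139 2:132 4:134 6:138 8:132 10:128 12:134 14:137 16:134 18:122 20:143 22:146 24:135 26:107 28:90 30:104 32:114 34:112 36:111
top lat [ 0.78133677 -0.62410965  0.        ]
0 -36:157 -34:153 -32:121 -30:91 -28:107 -26:148 -24:162 -22:119 -20:75 -18:59 -16:57 -14:54 -12:53 -10:49 -8:48 -6:46 -4:41 -2:37 0:37 2:35 4:36 6:37 8:38 10:37 12:42 14:44 16:54 18:65 20:70 22:73 24:70 26:62 28:39 30:34 32:50 34:60 36:62
0.004 -36:158 -34:159 -32:133 -30:94 -28:100 -26:141 -24:163 -22:129 -20:90 -18:62 -16:55 -14:49 -12:50 -10:50 -8:48 -6:45 -4:41 -2:42 0:43 2:42 4:41 6:40 8:42 10:43 12:40 14:43 16:56 18:65 20:70 22:70 24:69 26:57 28:39 30:34 32:48 34:57 36:55
0.008 -36:157 -34:154 -32:139 -30:107 -28:81 -26:122 -24:163 -22:156 -20:124 -18:80 -16:62 -14:55 -12:51 -10:49 -8:48 -6:44 -4:43 -2:39 0:40 2:40 4:40 6:40 8:36 10:39 12:44 14:51 16:60 18:66 20:71 22:71 24:66 26:50 28:31 30:39 32:54 34:58 36:58
```

```bash
python3 -c "
from h import *
print(r.hand_in())"
```

```text
the job is handed in; nothing more can be done
None
```

The check weight was stood upright and released on the black mat, then lowered slowly onto the scale's pan and let go once the pan carried it. It now stands about 3 mm from the ring's centre, inside the 9 mm limit. The job is handed in, but the hand-in call returned no verdict.

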